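# Find the full tea tin by its weight and hold it up

### The job

Two of the three identical closed tins on the wooden board are part-used and one is full: lift them to feel which is the heaviest. Set the two lighter tins down upright on the black rubber mat, without dropping or tipping any tin or disturbing the cup and the other things on the counter, and finish holding the heaviest tin up in the gripper, upright and still, at least 15 cm clear of the counter and touching nothing else: do not put it down or let go of it.

Things in the scene. Friction and masses are not known exactly. Their poses are not given: they have to be found in the camera images.
- tin_a_mid (a point): centre (half-way up, 45 mm above the underside) of one of three tins that look exactly alike: upright closed cylinder, 56 mm diameter, 90 mm tall, green with a paper band low down and a brass lid (the lid is part of it and does not come off). z is its axis. Its weight cannot be seen; each is under 0.6 kg, and the heaviest weighs at least 0.15 kg more than either of the others. It may be gripped anywhere, best at or above half height; a firm grip does it no harm
- tin_b_mid (a point): centre (half-way up, 45 mm above the underside) of one of three tins that look exactly alike: upright closed cylinder, 56 mm diameter, 90 mm tall, green with a paper band low down and a brass lid (the lid is part of it and does not come off). z is its axis. Its weight cannot be seen; each is under 0.6 kg, and the heaviest weighs at least 0.15 kg more than either of the others. It may be gripped anywhere, best at or above half height; a firm grip does it no harm
- tin_c_mid (a point): centre (half-way up, 45 mm above the underside) of one of three tins that look exactly alike: upright closed cylinder, 56 mm diameter, 90 mm tall, green with a paper band low down and a brass lid (the lid is part of it and does not come off). z is its axis. Its weight cannot be seen; each is under 0.6 kg, and the heaviest weighs at least 0.15 kg more than either of the others. It may be gripped anywhere, best at or above half height; a firm grip does it no harm
- tin_a: the same tin as point tin_a_mid: origin at the centre of its underside, z up along its axis
- tin_b: the same tin as point tin_b_mid: origin at the centre of its underside, z up along its axis
- tin_c: the same tin as point tin_c_mid: origin at the centre of its underside, z up along its axis
- tray: fixed low wooden board, 120 mm (x) by 300 mm (y), top 20 mm above the counter; the three tins start standing on it in a row along its y, about 95 mm apart. Origin at the centre of its underside, z up
- mat: fixed flat black rubber mat with a thin grey border line, 180 mm (x) by 320 mm (y), top 6 mm above the counter, to the left or right of the board. There is room for three tins side by side, 95 mm apart, along its y on its nearer half (about 40 mm to -x of its middle); the espresso cup stands on its far half, about 60 mm to +x of its middle. Origin at the centre of its underside, z up
- cup: small white espresso cup, empty, 48 mm across, 50 mm tall, standing on the far (+x) half of the mat; origin at the centre of its underside. Leave it standing there
- pitcher: steel milk jug, 84 mm across, 105 mm tall, at the back of the counter; origin at the centre of its underside. Leave alone
- tamper: dark steel coffee tamper, 58 mm across its foot, 92 mm tall, at the back; origin at the centre of its underside. Leave alone
- jar: amber glass jar with a black cap, 76 mm across, 110 mm tall, at the back; origin at the centre of its underside. Leave alone
- portafilter: steel filter holder, a disc 68 mm across and 28 mm tall with a black handle 130 mm long along its +y, at the back; origin at the centre of the disc's underside. Leave alone
- spoon: small spoon lying on the counter nearer the robot than the tins, lower than 25 mm; leave alone
There are look-alikes about, which are no part of the job. Leave any red look-alike of the tin_a alone.

How it is judged:
At the end, for the whole second after the job is handed in: The heaviest tin is in the fingers, centre over 18 cm above the counter, within 0.3 rad of upright, still, touching no board, mat or tin; the other two stand on the mat within 0.15 rad of upright, still, untouched, each pressing on it with 0.5 to 3.7 N (the heaviest would press with more) (((height (world z) of tin_a_mid above 0.18 m and angle between tin_a_mid's own z axis and vertical below 0.3 rad and linear speed of tin_a below 0.05 m/s and contact force between the fingers and tin_a above 1 N and contact force between tin_b and mat between 0.5 and 3.7 N and angle between each of tin_b_mid, tin_c_mid's own z axis and vertical below 0.15 rad and linear speed of each of tin_b, tin_c below 0.03 m/s and contact force between each of the arm, the fingers, tin_a and tin_b below 0.05 N and contact force between tin_c and mat between 0.5 and 3.7 N and contact force between each of the arm, the fingers, tin_a and tin_c below 0.05 N and contact force between tin_a and mat below 0.05 N and contact force between tin_a and tray below 0.05 N) or (height (world z) of tin_b_mid above 0.18 m and angle between tin_b_mid's own z axis and vertical below 0.3 rad and linear speed of tin_b below 0.05 m/s and contact force between the fingers and tin_b above 1 N and contact force between tin_a and mat between 0.5 and 3.7 N and angle between each of tin_a_mid, tin_c_mid's own z axis and vertical below 0.15 rad and linear speed of each of tin_a, tin_c below 0.03 m/s and contact force between each of the arm, the fingers, tin_b and tin_a below 0.05 N and contact force between tin_c and mat between 0.5 and 3.7 N and contact force between each of the arm, the fingers, tin_b and tin_c below 0.05 N and contact force between tin_b and mat below 0.05 N and contact force between tin_b and tray below 0.05 N) or (height (world z) of tin_c_mid above 0.18 m and angle between tin_c_mid's own z axis and vertical below 0.3 rad and linear speed of tin_c below 0.05 m/s and contact force between the fingers and tin_c above 1 N and contact force between tin_a and mat between 0.5 and 3.7 N and angle between each of tin_a_mid, tin_b_mid's own z axis and vertical below 0.15 rad and linear speed of each of tin_a, tin_b below 0.03 m/s and contact force between each of the arm, the fingers, tin_c and tin_a below 0.05 N and contact force between tin_b and mat between 0.5 and 3.7 N and contact force between each of the arm, the fingers, tin_c and tin_b below 0.05 N and contact force between tin_c and mat below 0.05 N and contact force between tin_c and tray below 0.05 N))); the arm keeps its last pose, push and grip.
It fails at once if a tin is tipped over (more than 0.6 rad) (angle between any of tin_a_mid, tin_b_mid, tin_c_mid's own z axis and vertical above 0.6 rad).
It fails at once if a tin is dropped (falls free faster than 0.8 m/s) ((linear speed of tin_a above 0.8 m/s and contact force between the fingers and tin_a below 0.05 N) or (linear speed of tin_b above 0.8 m/s and contact force between the fingers and tin_b below 0.05 N) or (linear speed of tin_c above 0.8 m/s and contact force between the fingers and tin_c below 0.05 N)).
It fails at once if the cup or another bystander is pushed more than 25 mm from its place (distance of any of cup, pitcher, tamper, jar, portafilter, spoon from where it was at the start of the episode above 0.025 m).
It also fails if it takes over 72 s, if anything falls off the work surface, if the arm or the gripper's body presses on something with over 40 N, if the wrist force passes 120 N, or if a joint passes its speed limit or range.

### The arm

A 7-joint arm with a two-finger parallel gripper is mounted at the origin on the work surface. World frame = base frame: x ahead of the robot, y to its left, z up, the work surface at z = 0. Lengths are in m, angles in rad, forces in N, time in s.
With the tool pointing down it reaches from about 0.35 to 0.9 m from the base axis. Payload 8.1 kg.
Tool frame: the origin (TCP) lies at the very end of the fingers, on their centre line; the grasp point (between the pads) lies 19 mm behind it (grasp_offset is the distance from the TCP to the grasp point, in m); z points along the fingers, y is the line along which they close (so a half turn about z gives the same grasp; the last joint's range is limited). The gripper opens to 92 mm and grips with 3 to 60 N. Pads are 19 mm wide; open, the fingers measure 130 mm over their backs; the gripper's body (75 mm by 190 mm) begins 47 mm behind the grasp point.
Start: joints at [1.013, 0.434, 0.025, 1.573, -0.012, 1.134, -0.075], TCP at [0.275, -0.561, 0.227] pointing down, gripper open.
Joint ranges: [-2.62, 2.62], [-0.44, 2.09], [-1.27, 1.32], [0.08, 2.57], [-1.32, 4.46], [0.12, 2], [-2.74, 2.74]. Speed limits (rad/s): [2.22, 2.22, 3.01, 3.01, 3.14, 3.14, 3.14].

### API

Orientations are given as a rotation vector (axis times angle).
In Python, from cell import observe, get_image, camera_params, sign_off, silhouettes, grasp_offset gives the robot as it stands. The module is installed in compiled form; this text tells all that it offers.
- The arm moves only by the tool jog_arm, never from a script. Its argument "motion" is a list that holds one entry, the list of rows, each a list of 7 numbers: the shift along the tool's x, y, z in m, then the turn, a rotation vector about the tool's x, y, z in rad, then the closure, from -1 (fully open) to 1 (shut), so that 0 is half open. In form: [[[dx, dy, dz, wx, wy, wz, hand], ...]]. A call has 1 to 10 rows; each row is the pose to reach, as a shift and turn from the pose commanded when the call began, along the tool's axes at that moment; what a row does not reach only later rows make up. A row lasts 1/12 s, in which the tool goes at most 41.7 mm and 7.16 degrees, less where a joint would pass 70% of its speed; a pose out of reach is approached as far as the arm can. A call with a gripper value outside its range is refused whole. The fingers move at their own pace and stop on an object; "force" is the grip in N (left out, the last holds). Time passes only in rows, so rows that repeat a pose let the fingers close. It gives the time, the measured TCP pose, the force, the opening and the grip force at its end, in the units of the state.
- observe(): the state, without advancing time (a new reading comes with each control period).
- get_image(name): name is "scene" or "top" or "wrist"; returns the picture (480x640x3 uint8, red, green, blue); there is no depth.
- camera_params(name): a dict with "vertical_fov" (degrees; the focal length in pixels is half the picture's height over the tangent of half this angle, whatever the lens; pixels are square), "cx", "cy" (the principal point, pixels), "dist_coeffs" ([k1, k2, p1, p2, k3] as OpenCV has them; the pictures are not rectified), "T" (4x4, takes a point from camera to world coordinates). Camera axes: x right, y down, z forward; pixel columns grow to the right and rows downward; lengths in m; the calibration is good to about 2 mm. A picture is of the moment at which its call begins: read the wrist's pose just before it. camera_params takes no time and is no camera call; for the wrist camera it gives the pose at the moment of the call.
- sign_off(): hands the job in; it is judged then, once.
Trained networks look in the newest picture that a camera, given by its name, has taken for a name from the list of things; names that differ only in an ending like _2 or _b are one class to them, and where a whole thing is asked for, a point or a joint stands for the part that bears it (a point fixed in the world has none). Each returns a list of dicts, best first, with "p" (0 to 1); they miss things now and then, are a little off and sometimes report something else, mostly with a low value. They report only what shows in the picture. A call takes as long as a camera call. They do not tell look-alikes from the thing itself.
- silhouettes(query, camera): "mask" (480x640 bool, what is visible of it) and "pixel" ([column, row] in pixels, amid what is visible of it).
The state is a dict: "clock": time; "joints": joint angles; "dq": joint speeds; "joint_efforts": joint torques, N m; "position": TCP position; "ee_rot": TCP orientation; "force": force on the tool from outside, world axes, zero at the start; "ft_torque": the same for the moment, N m; "width": opening from 0.0 (shut) to 1.0 (fully open); "gripper_force": force on a finger pad.
Only numpy, scipy, OpenCV 4.12 (cv2) and the standard library are available. Lean on these libraries where they do the work, as an engineer would, in place of code of your own. Each camera call takes 0.05 s, during which the arm holds its last target. There are 200 camera calls.

## Working session

There is one attempt and no reset: what is moved stays moved. The work goes in short steps, Python scripts to look and compute and a tool call to move; the robot and the scene stay as the last step left them, time stands still between calls to the robot, and variables do not carry over. Pictures are saved under pics/ and viewed, at most 10 in all, crops included, and the job is handed in when it is done.

Besides the shell and the picture viewer there is one more tool, called after "Request:" by a JSON object that holds its "api" and its "payload". jog_arm: Moves the arm, as the interface text tells. Its arguments: {"type":"object","properties":{"motion":{"type":"array"},"force":{"type":"number"}},"required":["motion"]}

```bash
mkdir -p pics; cat > h.py <<'E'
import numpy as np, cv2
from cell import *
from scipy.spatial.transform import Rotation as R
def K(c):
    f=240/np.tan(np.radians(c["vertical_fov"]/2)); return np.array([[f,0,c["cx"]],[0,f,c["cy"]],[0,0,1.]])
def ray(c,px,z):
    u=cv2.undistortPoints(np.array([[px]],float),K(c),np.array(c["dist_coeffs"],float))[0,0]
    T=np.array(c["T"]); d=T[:3,:3]@[u[0],u[1],1]; o=T[:3,3]; return o+d*(z-o[2])/d[2]
def proj(c,p):
    T=np.linalg.inv(np.array(c["T"])); q,_=cv2.projectPoints(np.array(p,float).reshape(-1,3),cv2.Rodrigues(T[:3,:3])[0],T[:3,3],K(c),np.array(c["dist_coeffs"],float)); return q[:,0]
def save(n,f): cv2.imwrite("pics/"+f,get_image(n)[:,:,::-1])
E
python3 - <<'E'
from h import *
s=observe(); print(s, grasp_offset() if callable(grasp_offset) else grasp_offset)
save("top","top1.png"); 
for q in ["tin_a","tray","mat","cup"]:
    c=camera_params("top")
    for d in silhouettes(q,"top"):
        m=d["mask"]; ys,xs=np.nonzero(m)
        print(q,round(d["p"],2),d["pixel"],m.sum(),(xs.min(),ys.min(),xs.max(),ys.max()),ray(c,d["pixel"],0.05 if 'tin' in q else .01).round(3))
save("scene","scene1.png")
print(np.array(camera_params("top")["T"]).round(2))
E
```

```text
{'clock': 0.0, 'joints': array([ 1.0133936 ,  0.43520312,  0.02499351,  1.57411596, -0.01162756,
        1.13400109, -0.07510762]), 'dq': array([-0.00194992, -0.00024739,  0.00184872, -0.00114514,  0.00023307,
       -0.00079776,  0.00042429]), 'joint_efforts': array([-1.15614755e-03, -6.67845654e+01,  9.84886140e-01, -3.14465761e+01,
       -6.06257049e-02,  4.29037982e-02,  1.37031102e-04]), 'position': array([ 0.27426832, -0.56102395,  0.22595025]), 'ee_rot': array([-3.05928313e+00, -7.07756168e-01,  7.52158892e-04]), 'force': array([-0.14788972, -0.33241649, -0.10177505]), 'ft_torque': array([-0.00234635,  0.02732111,  0.02928512]), 'gripper_force': 0.0, 'width': 0.9968022901187394} 0.0188
tin_a 0.97 [343.9, 231.4] 783 (np.int64(330), np.int64(215), np.int64(359), np.int64(248)) [ 0.568 -0.088  0.05 ]
tin_a 0.79 [439.1, 223.6] 957 (np.int64(422), np.int64(207), np.int64(459), np.int64(241)) [ 0.588 -0.278  0.05 ]
tin_a 0.73 [498.2, 231.0] 1060 (np.int64(480), np.int64(215), np.int64(521), np.int64(247)) [ 0.575 -0.398  0.05 ]
tin_a 0.68 [453.8, 294.9] 990 (np.int64(435), np.int64
[... 362 characters left out ...]
), np.int64(262)) [ 0.551 -0.159  0.01 ]
tray 0.56 [139.1, 350.5] 971 (np.int64(109), np.int64(339), np.int64(206), np.int64(363)) [0.32  0.324 0.01 ]
mat 0.56 [203.7, 247.1] 12559 (np.int64(123), np.int64(193), np.int64(281), np.int64(297)) [0.535 0.202 0.01 ]
mat 0.41 [441.5, 224.5] 975 (np.int64(422), np.int64(207), np.int64(459), np.int64(241)) [ 0.592 -0.292  0.01 ]
mat 0.16 [153.8, 220.4] 499 (np.int64(141), np.int64(207), np.int64(169), np.int64(229)) [0.589 0.31  0.01 ]
cup 0.72 [156.0, 216.6] 500 (np.int64(141), np.int64(207), np.int64(169), np.int64(229)) [0.597 0.306 0.01 ]
[[ 0.02 -0.99  0.12  0.43]
 [-1.   -0.02  0.   -0.06]
 [-0.   -0.12 -0.99  1.05]
 [ 0.    0.    0.    1.  ]]
```

View pics/top1.png

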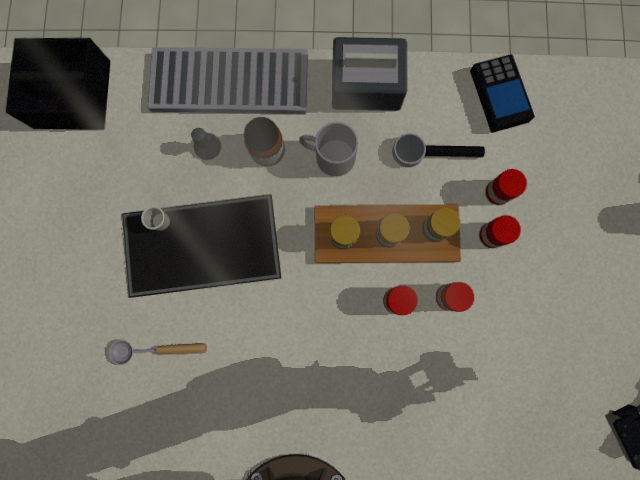

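View pics/scene1.png

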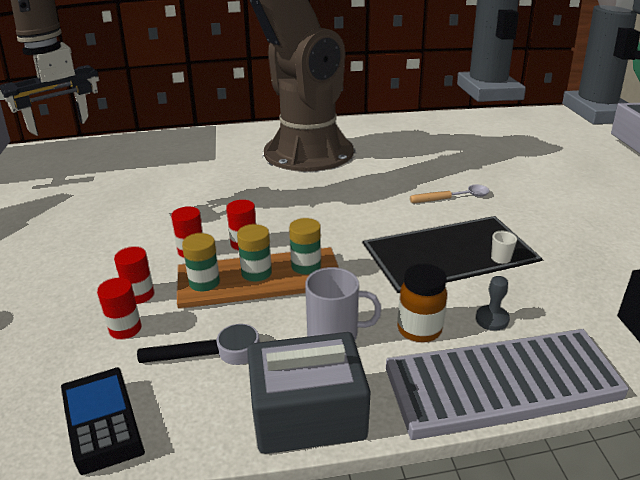

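The top view shows three brass-lidded tins on the board at about (345,231), (393,230) and (442,224), and four red look-alikes around it. The mat is on the left at (201,246), with the cup at (155,218). The scene view agrees. Next I'll measure the lids and the mat.

```bash
cat >> h.py <<'E'
def goto(p,yawdir,s=None):
    "tool-frame delta to world TCP p, tool y along angle yawdir (rad), tool z down"
    s=s or observe(); R0=R.from_rotvec(s["ee_rot"]); y=np.array([np.cos(yawdir),np.sin(yawdir),0]); z=np.array([0,0,-1.]); x=np.cross(y,z)
    Rt=R.from_matrix(np.c_[x,y,z]); return np.r_[R0.inv().apply(np.array(p)-s["position"]),(R0.inv()*Rt).as_rotvec()].round(3).tolist()
E
python3 - <<'E'
from h import *
c=camera_params("top"); im=cv2.imread("pics/top1.png"); hsv=cv2.cvtColor(im,cv2.COLOR_BGR2HSV)
m=cv2.inRange(hsv,(20,120,60),(35,255,255))
n,l,st,ce=cv2.connectedComponentsWithStats(m)
for i in range(1,n):
    if st[i,4]>150: 
        cnt=cv2.findContours((l==i).astype(np.uint8),cv2.RETR_EXTERNAL,cv2.CHAIN_APPROX_NONE)[0][0]
        (u,v),r=cv2.minEnclosingCircle(cnt); print(st[i],ce[i].round(1),u,v,r,ray(c,ce[i],.107).round(3))
cor=[ray(c,p,.006) for p in [(123,212),(272,197),(280,278),(128,297)]]; print(np.round(cor,3),np.mean(cor,0).round(3))
print("tray",[ray(c,p,.02).round(3) for p in [(314,206),(460,206),(461,262),(314,262)]])
for px in [(402,300),(456,297),(500,231),(510,185)]: print("red",ray(c,px,.085).round(3))
E
```

```text
[428 207  32  31 709] [444.5 222.1] 443.75 222.0 15.87657642364502 [ 0.582 -0.276  0.107]
[380 213  30  31 673] [394.3 227.7] 393.9117736816406 228.0 15.121428489685059 [ 0.569 -0.181  0.107]
[330 215  30  31 712] [344.7 230. ] 344.6428527832031 230.07142639160156 15.301496505737305 [ 0.562 -0.087  0.107]
[[0.606 0.379 0.006]
 [0.644 0.064 0.006]
 [0.474 0.041 0.006]
 [0.428 0.355 0.006]] [0.538 0.21  0.006]
tray [array([ 0.624, -0.026,  0.02 ]), array([ 0.631, -0.329,  0.02 ]), array([ 0.514, -0.329,  0.02 ]), array([ 0.508, -0.028,  0.02 ])]
red [ 0.434 -0.199  0.085]
red [ 0.441 -0.302  0.085]
red [ 0.57  -0.389  0.085]
red [ 0.662 -0.411  0.085]
```

```bash
python3 -c "
from h import *
print(goto([.562,-.087,.23],0.0))"
```

```text
[0.467, -0.3, -0.003, -0.0, -0.0, -1.116]
```

Request:
{"api": "jog_arm", "payload": {"motion": [[[0.467,-0.3,0,0,0,-1.116,-1],[0.467,-0.3,0,0,0,-1.116,-1],[0.467,-0.3,0,0,0,-1.116,-1],[0.467,-0.3,0,0,0,-1.116,-1],[0.467,-0.3,0,0,0,-1.116,-1],[0.467,-0.3,0,0,0,-1.116,-1],[0.467,-0.3,0,0,0,-1.116,-1],[0.467,-0.3,0,0,0,-1.116,-1],[0.467,-0.3,0,0,0,-1.116,-1],[0.467,-0.3,0,0,0,-1.116,-1]]], "force": 30}}

```text
clock: 1.13
position: [0.4912, -0.2035, 0.227]
ee_rot: [2.213, 2.229, 0.0]
force: [1.2, -0.0, 0.4]
width: 0.998
gripper_force: 0.0
```

```bash
python3 -c "
from h import *
print(goto([.562,-.087,.23],0.0))"
```

```text
[0.116, 0.072, -0.003, 0.0, 0.0, 0.007]
```

Request:
{"api": "jog_arm", "payload": {"motion": [[[0.112,0.069,0,0,0,0,-1],[0.112,0.069,0,0,0,0,-1],[0.112,0.069,0,0,0,0,-1],[0.112,0.069,0,0,0,0,-1],[0.112,0.069,0,0,0,0,-1],[0.112,0.069,0,0,0,0,-1]]]}}

```text
clock: 1.63
position: [0.5594, -0.0931, 0.2264]
ee_rot: [-2.22, -2.223, 0.001]
force: [0.2, -0.5, -0.5]
width: 1.004
gripper_force: 0.0
```

```bash
cat >> h.py <<'E'
def wristlids(f=None,z=.11):
    im=get_image("wrist"); c=camera_params("wrist"); im=np.ascontiguousarray(im[:,:,::-1])
    if f: cv2.imwrite("pics/"+f,im)
    m=cv2.inRange(cv2.cvtColor(im,cv2.COLOR_BGR2HSV),(20,120,60),(35,255,255))
    n,l,st,ce=cv2.connectedComponentsWithStats(m)
    for i in range(1,n):
        if st[i,4]>300: print(st[i].tolist(),ce[i].round(0),ray(c,ce[i],z).round(3))
E
python3 -c "
from h import *
print(goto([.562,-.087,.061],0.0), observe()['position'])
wristlids('w1.png')"
```

```text
[0.006, 0.003, 0.165, -0.001, 0.0, 0.001] [ 0.55944819 -0.09312267  0.22644246]
[285, 186, 69, 71, 3570] [319. 222.] [ 0.562 -0.085  0.11 ]
[294, 328, 63, 28, 1377] [325. 340.] [ 0.568 -0.19   0.11 ]
```

View pics/w1.png

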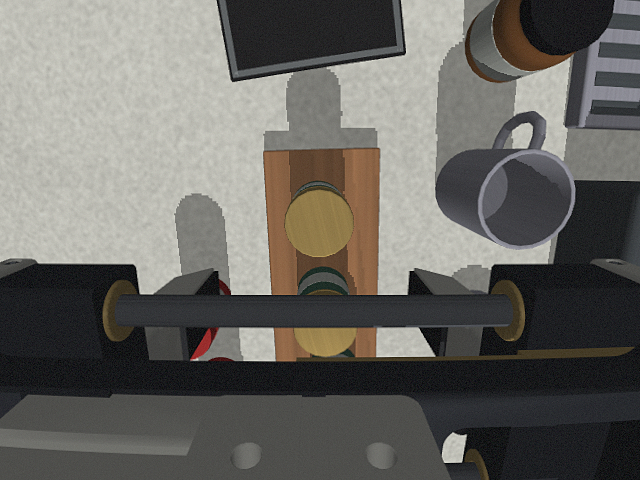

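The wrist view shows the nearest lid at (319,222), and its position agrees with the top camera to about 2 mm. The path down is clear, so I'll descend and grip.

Request:
{"api": "jog_arm", "payload": {"motion": [[[0.006,0.002,0.03,0,0,0,-1],[0.006,0.002,0.065,0,0,0,-1],[0.006,0.002,0.1,0,0,0,-1],[0.006,0.002,0.135,0,0,0,-1],[0.006,0.002,0.165,0,0,0,-1],[0.006,0.002,0.165,0,0,0,-1],[0.006,0.002,0.165,0,0,0,1],[0.006,0.002,0.165,0,0,0,1],[0.006,0.002,0.165,0,0,0,1],[0.006,0.002,0.165,0,0,0,1]]], "force": 30}}

```text
clock: 2.52
position: [0.5629, -0.0877, 0.0638]
ee_rot: [2.22, 2.219, 0.003]
force: [0.3, 1.0, 0.5]
width: 0.761
gripper_force: 0.0
```

Request:
{"api": "jog_arm", "payload": {"motion": [[[0,0,0,0,0,0,1],[0,0,0,0,0,0,1],[0,0,0,0,0,0,1],[0,0,0,0,0,0,1]]]}}

```text
clock: 2.85
position: [0.5627, -0.0873, 0.0629]
ee_rot: [2.22, 2.22, 0.002]
force: [0.1, -0.7, 8.0]
width: 0.604
gripper_force: 30.0
```

Request:
{"api": "jog_arm", "payload": {"motion": [[[0,0,-0.015,0,0,0,1],[0,0,-0.04,0,0,0,1],[0,0,-0.07,0,0,0,1],[0,0,-0.1,0,0,0,1],[0,0,-0.12,0,0,0,1],[0,0,-0.12,0,0,0,1],[0,0,-0.12,0,0,0,1],[0,0,-0.12,0,0,0,1],[0,0,-0.12,0,0,0,1],[0,0,-0.12,0,0,0,1]]]}}

```text
clock: 3.68
position: [0.5605, -0.0872, 0.18]
ee_rot: [-2.22, -2.22, 0.003]
force: [-0.4, -0.3, -4.7]
width: 0.605
gripper_force: 30.0
```

```bash
python3 -c "
from h import *
for i in range(6):
  s=observe(); print(s['force'].round(2),s['ft_torque'].round(2),s['position'].round(4)); get_image('wrist')
print(goto([.4985,.205,.19],.12))"
```

```text
[-0.41 -0.33 -4.7 ] [-0.02 -0.11 -0.04] [ 0.5605 -0.0872  0.18  ]
[ 1.17 -0.21 -3.58] [-0.03 -0.09 -0.03] [ 0.5608 -0.0872  0.1803]
[-0.63  0.39 -4.59] [-0.02 -0.07 -0.01] [ 0.561  -0.0871  0.1806]
[-0.3   0.49 -5.13] [-0.04 -0.1  -0.  ] [ 0.5611 -0.0872  0.1808]
[ 0.07  0.92 -4.34] [-0.   -0.13  0.02] [ 0.5613 -0.0872  0.1811]
[-0.34 -0.27 -4.47] [-0.   -0.13 -0.01] [ 0.5614 -0.0872  0.1813]
[0.292, -0.063, -0.009, -0.0, -0.0, -0.12]
```

```bash
cat >> h.py <<'E'
def weigh(n=12):
    f=[]
    for i in range(n): get_image('wrist'); s=observe(); f.append(np.r_[s['force'],s['joint_efforts'][[1,3]]])
    print(np.mean(f,0).round(2),np.std(f,0).round(2),s['position'].round(4),s['width'],s['clock'])
E
python3 -c "
from h import *
weigh()
print(goto([.562,-.087,.0635],0))"
```

```text
[  0.11   0.14  -4.64 -63.61 -30.61] [0.44 0.59 0.25 0.05 0.02] [ 0.5616 -0.0872  0.1818] 0.6029310190146211 4.5833
[0.0, 0.0, 0.118, 0.0, 0.0, -0.0]
```

It reads about 4.6 N, which is over the 3.7 N limit, so this is probably the heaviest. I'll set it back on the board and check the others.

Request:
{"api": "jog_arm", "payload": {"motion": [[[0,0,0.03,0,0,0,1],[0,0,0.06,0,0,0,1],[0,0,0.09,0,0,0,1],[0,0,0.105,0,0,0,1],[0,0,0.112,0,0,0,1],[0,0,0.116,0,0,0,1],[0,0,0.119,0,0,0,1],[0,0,0.119,0,0,0,1],[0,0,0.119,0,0,0,1],[0,0,0.119,0,0,0,1]]]}}

```text
clock: 5.42
position: [0.5623, -0.0873, 0.0638]
ee_rot: [2.221, 2.22, 0.002]
force: [-0.0, -0.2, -4.2]
width: 0.605
gripper_force: 30.0
```

Request:
{"api": "jog_arm", "payload": {"motion": [[[0,0,0.001,0,0,0,1],[0,0,0.001,0,0,0,1],[0,0,0.001,0,0,0,1]]]}}

```text
clock: 5.67
position: [0.5623, -0.0873, 0.0629]
ee_rot: [2.221, 2.22, 0.001]
force: [-1.5, -0.2, 7.1]
width: 0.611
gripper_force: 30.0
```

Touchdown at the same height as before, so I can release and go up.

Request:
{"api": "jog_arm", "payload": {"motion": [[[0,0,0,0,0,0,-1],[0,0,0,0,0,0,-1],[0,0,0,0,0,0,-1],[0,0,0,0,0,0,-1],[0,0,0,0,0,0,-1],[0,0,0,0,0,0,-1],[0,0,-0.03,0,0,0,-1],[0,0,-0.06,0,0,0,-1],[0,0,-0.09,0,0,0,-1],[0,0,-0.12,0,0,0,-1]]]}}

```text
clock: 6.5
position: [0.5613, -0.0871, 0.183]
ee_rot: [-2.221, -2.221, 0.0]
force: [0.4, -0.2, -0.4]
width: 1.001
gripper_force: 0.0
```

```bash
python3 -c "
from h import *
weigh(6)
print(goto([.569,-.183,.19],0))"
```

```text
[ 3.000e-01 -3.000e-02  9.500e-01 -5.939e+01 -2.796e+01] [0.97 0.53 2.11 7.8  4.44] [ 0.5608 -0.0873  0.1807] 1.000160262568248 6.8
[-0.096, 0.008, -0.009, -0.002, 0.0, -0.0]
```

Request:
{"api": "jog_arm", "payload": {"motion": [[[-0.095,0.008,0,0,0,0,-1],[-0.095,0.008,0,0,0,0,-1],[-0.095,0.008,0,0,0,0,-1],[-0.095,0.008,0,0,0,0,-1],[-0.095,0.008,0,0,0,0,-1]]]}}

```text
clock: 7.22
position: [0.5686, -0.1831, 0.1801]
ee_rot: [-2.222, -2.217, 0.002]
force: [0.0, 0.3, 0.8]
width: 1.0
gripper_force: 0.0
```

```bash
python3 -c "
from h import *
wristlids()
print(goto([.569,-.182,.063],0),observe()['position'])"
```

```text
[259, 49, 89, 97, 6594] [303.  97.] [ 0.562 -0.083  0.11 ]
[274, 197, 83, 85, 5017] [315. 241.] [ 0.569 -0.175  0.11 ]
[297, 328, 73, 32, 1418] [333. 346.] [ 0.582 -0.256  0.11 ]
[-0.001, 0.0, 0.117, -0.002, -0.001, -0.0] [ 0.56891653 -0.18159399  0.18044267]
```

Request:
{"api": "jog_arm", "payload": {"motion": [[[0,0,0.035,0,0,0,-1],[0,0,0.07,0,0,0,-1],[0,0,0.1,0,0,0,-1],[0,0,0.117,0,0,0,-1],[0,0,0.117,0,0,0,-1],[0,0,0.117,0,0,0,1],[0,0,0.117,0,0,0,1],[0,0,0.117,0,0,0,1],[0,0,0.117,0,0,0,1],[0,0,0.117,0,0,0,1]]]}}

```text
clock: 8.1
position: [0.5703, -0.1823, 0.066]
ee_rot: [2.22, 2.22, 0.001]
force: [-0.1, -0.2, -0.5]
width: 0.689
gripper_force: 0.0
```

Request:
{"api": "jog_arm", "payload": {"motion": [[[0,0,0,0,0,0,1],[0,0,0,0,0,0,1],[0,0,0,0,0,0,1]]]}}

```text
clock: 8.35
position: [0.5699, -0.1823, 0.0655]
ee_rot: [2.221, 2.22, 0.001]
force: [-1.0, 0.0, 5.7]
width: 0.608
gripper_force: 30.0
```

Request:
{"api": "jog_arm", "payload": {"motion": [[[0,0,-0.015,0,0,0,1],[0,0,-0.04,0,0,0,1],[0,0,-0.07,0,0,0,1],[0,0,-0.1,0,0,0,1],[0,0,-0.13,0,0,0,1],[0,0,-0.16,0,0,0,1],[0,0,-0.17,0,0,0,1],[0,0,-0.17,0,0,0,1],[0,0,-0.17,0,0,0,1],[0,0,-0.17,0,0,0,1]]]}}

```text
clock: 9.18
position: [0.5684, -0.1821, 0.2326]
ee_rot: [-2.22, -2.219, 0.003]
force: [-0.0, -0.2, -2.7]
width: 0.607
gripper_force: 30.0
```

```bash
python3 -c "
from h import *
weigh(12); weigh(6)
print(goto([.4985,.205,.22],.12))"
```

```text
[-3.000e-02 -1.800e-01 -1.790e+00 -6.472e+01 -3.199e+01] [0.36 0.6  0.57 0.41 0.15] [ 0.5696 -0.1822  0.2347] 0.6065096934859376 9.7833
[ -0.09   0.15  -2.04 -64.58 -32.03] [0.64 0.41 0.44 0.03 0.01] [ 0.5696 -0.1822  0.2348] 0.6028983405600925 10.0833
[0.387, -0.071, 0.015, 0.0, 0.0, -0.12]
```

It reads about 2 N, so this is a light one. It goes to the middle mat slot.

Request:
{"api": "jog_arm", "payload": {"motion": [[[0.02,-0.004,0,0,0,-0.12,1],[0.05,-0.009,0,0,0,-0.12,1],[0.085,-0.016,0,0,0,-0.12,1],[0.125,-0.023,0,0,0,-0.12,1],[0.165,-0.03,0,0,0,-0.12,1],[0.205,-0.038,0,0,0,-0.12,1],[0.245,-0.045,0,0,0,-0.12,1],[0.285,-0.052,0,0,0,-0.12,1],[0.325,-0.06,0,0,0,-0.12,1],[0.36,-0.066,0,0,0,-0.12,1]]]}}

```text
clock: 10.92
position: [0.5026, 0.1806, 0.2351]
ee_rot: [2.083, 2.352, 0.001]
force: [0.5, -0.3, -1.8]
width: 0.606
gripper_force: 30.0
```

Request:
{"api": "jog_arm", "payload": {"motion": [[[0.015,-0.003,0,0,0,0,1],[0.023,-0.005,0,0,0,0,1],[0.027,-0.005,0,0,0,0,1],[0.027,-0.005,0,0,0,0,1],[0.027,-0.005,0,0,0,0,1]]]}}

```text
clock: 11.33
position: [0.4961, 0.2022, 0.2345]
ee_rot: [2.086, 2.348, -0.001]
force: [0.2, 0.2, -2.1]
width: 0.605
gripper_force: 30.0
```

```bash
python3 -c "
from h import *
save('top','top2.png'); weigh(3)
print(goto([.4985,.205,.052],.12))"
```

```text
[ 1.200e-01  1.000e-02 -1.590e+00 -5.526e+01 -3.132e+01] [0.32 0.41 0.29 0.03 0.01] [0.4959 0.2026 0.2346] 0.6034561789429383 11.5333
[0.002, 0.003, 0.183, -0.0, 0.001, -0.002]
```

View pics/top2.png

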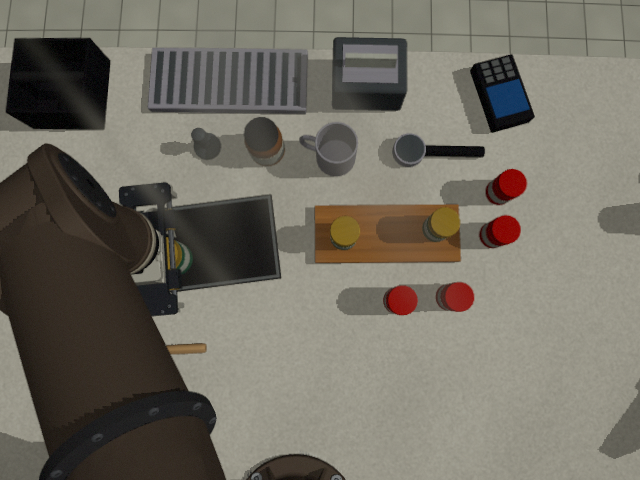

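Tin B is held over the mat at about (180,255), and the other two tins and the cup haven't been disturbed. Lowering now.

Request:
{"api": "jog_arm", "payload": {"motion": [[[0,0,0.03,0,0,0,1],[0,0,0.065,0,0,0,1],[0,0,0.1,0,0,0,1],[0,0,0.135,0,0,0,1],[0,0,0.16,0,0,0,1],[0,0,0.172,0,0,0,1],[0,0,0.178,0,0,0,1],[0,0,0.181,0,0,0,1],[0,0,0.181,0,0,0,1],[0,0,0.181,0,0,0,1]]]}}

```text
clock: 12.37
position: [0.4964, 0.2045, 0.0551]
ee_rot: [2.084, 2.35, 0.003]
force: [0.3, 0.1, -2.3]
width: 0.608
gripper_force: 30.0
```

Request:
{"api": "jog_arm", "payload": {"motion": [[[0,0,0.001,0,0,0,1],[0,0,0.001,0,0,0,1],[0,0,0.001,0,0,0,1],[0,0,0.001,0,0,0,1]]]}}

```text
clock: 12.7
position: [0.4957, 0.2041, 0.0532]
ee_rot: [2.084, 2.35, 0.001]
force: [-0.1, 1.0, -1.9]
width: 0.606
gripper_force: 30.0
```

Still hanging free, so I'll go down 2 mm more.

Request:
{"api": "jog_arm", "payload": {"motion": [[[0,0,0.001,0,0,0,1],[0,0,0.002,0,0,0,1],[0,0,0.002,0,0,0,1],[0,0,0.002,0,0,0,1]]]}}

```text
clock: 13.03
position: [0.4956, 0.2041, 0.0514]
ee_rot: [2.084, 2.35, 0.001]
force: [-2.4, -1.7, 8.3]
width: 0.604
gripper_force: 30.0
```

Touchdown at 0.0514 as predicted. Releasing.

Request:
{"api": "jog_arm", "payload": {"motion": [[[0,0,0,0,0,0,-1],[0,0,0,0,0,0,-1],[0,0,0,0,0,0,-1],[0,0,0,0,0,0,-1],[0,0,0,0,0,0,-1],[0,0,0,0,0,0,-1],[0,0,-0.03,0,0,0,-1],[0,0,-0.07,0,0,0,-1],[0,0,-0.11,0,0,0,-1],[0,0,-0.15,0,0,0,-1]]]}}

```text
clock: 13.87
position: [0.4948, 0.2039, 0.2023]
ee_rot: [-2.083, -2.35, 0.001]
force: [0.9, 0.5, -0.2]
width: 1.0
gripper_force: 0.0
```

```bash
python3 -c "
from h import *
print(goto([.582,-.277,.22],0))
wristlids('w2.png',.096)"
```

```text
[-0.488, 0.029, -0.018, -0.001, -0.0, 0.12]
[279, 194, 72, 72, 3876] [314. 230.] [0.499 0.211 0.096]
```

Request:
{"api": "jog_arm", "payload": {"motion": [[[-0.488,0.029,-0.018,0,0,0.12,-1],[-0.488,0.029,-0.018,0,0,0.12,-1],[-0.488,0.029,-0.018,0,0,0.12,-1],[-0.488,0.029,-0.018,0,0,0.12,-1],[-0.488,0.029,-0.018,0,0,0.12,-1],[-0.488,0.029,-0.018,0,0,0.12,-1],[-0.488,0.029,-0.018,0,0,0.12,-1],[-0.488,0.029,-0.018,0,0,0.12,-1],[-0.488,0.029,-0.018,0,0,0.12,-1],[-0.488,0.029,-0.018,0,0,0.12,-1]]]}}

```text
clock: 14.75
position: [0.5696, -0.2079, 0.2161]
ee_rot: [2.221, 2.221, -0.0]
force: [0.3, 0.7, 0.0]
width: 1.0
gripper_force: 0.0
```

```bash
python3 -c "
from h import *
get_image('wrist');get_image('wrist')
print(goto([.582,-.277,.22],0))"
```

```text
[-0.062, 0.014, -0.004, -0.001, 0.004, -0.011]
```

Request:
{"api": "jog_arm", "payload": {"motion": [[[-0.04,0.01,0,0,0,-0.005,-1],[-0.062,0.014,0,0,0,-0.005,-1],[-0.062,0.014,0,0,0,-0.005,-1],[-0.062,0.014,0,0,0,-0.005,-1],[-0.062,0.014,0,0,0,-0.005,-1]]]}}

```text
clock: 15.27
position: [0.5836, -0.2665, 0.2158]
ee_rot: [-2.215, -2.227, -0.001]
force: [-0.2, 0.5, -0.2]
width: 1.002
gripper_force: 0.0
```

```bash
python3 -c "
from h import *
wristlids('w3.png')
print(goto([.582,-.277,.0655],0),observe()['position'])"
```

```text
[249, 0, 73, 33, 1629] [286.  13.] [ 0.563 -0.107  0.11 ]
[277, 208, 71, 72, 3731] [312. 245.] [ 0.582 -0.272  0.11 ]
[-0.011, -0.002, 0.15, -0.0, -0.001, 0.007] [ 0.58371545 -0.2659999   0.215958  ]
```

View pics/w3.png

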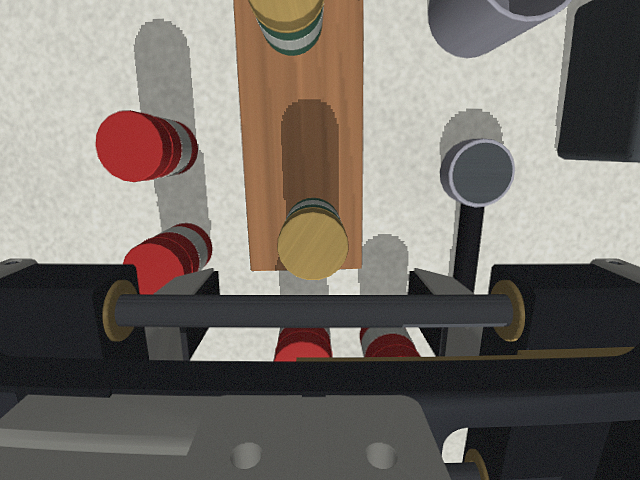

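Tin A's lid is at (312,245), about (0.582, -0.274). The red tins are clear of the finger paths, so I'll descend.

Request:
{"api": "jog_arm", "payload": {"motion": [[[-0.009,-0.002,0.02,0,0,0.005,-1],[-0.009,-0.002,0.05,0,0,0.005,-1],[-0.009,-0.002,0.085,0,0,0.005,-1],[-0.009,-0.002,0.12,0,0,0.005,-1],[-0.009,-0.002,0.15,0,0,0.005,-1],[-0.009,-0.002,0.15,0,0,0.005,-1],[-0.009,-0.002,0.15,0,0,0.005,1],[-0.009,-0.002,0.15,0,0,0.005,1],[-0.009,-0.002,0.15,0,0,0.005,1],[-0.009,-0.002,0.15,0,0,0.005,1]]]}}

```text
clock: 16.15
position: [0.5832, -0.277, 0.0685]
ee_rot: [2.219, 2.219, 0.002]
force: [1.6, -0.4, -0.6]
width: 0.761
gripper_force: 0.0
```

Request:
{"api": "jog_arm", "payload": {"motion": [[[0,0,0,0,0,0,1],[0,0,0,0,0,0,1],[0,0,0,0,0,0,1],[0,0,0,0,0,0,1],[0,0,0,0,0,0,1]]]}}

```text
clock: 16.57
position: [0.5823, -0.277, 0.0671]
ee_rot: [2.221, 2.22, 0.001]
force: [-0.2, 0.0, 7.4]
width: 0.608
gripper_force: 30.0
```

Request:
{"api": "jog_arm", "payload": {"motion": [[[0,0,-0.015,0,0,0,1],[0,0,-0.04,0,0,0,1],[0,0,-0.07,0,0,0,1],[0,0,-0.1,0,0,0,1],[0,0,-0.13,0,0,0,1],[0,0,-0.16,0,0,0,1],[0,0,-0.17,0,0,0,1],[0,0,-0.17,0,0,0,1],[0,0,-0.17,0,0,0,1],[0,0,-0.17,0,0,0,1]]]}}

```text
clock: 17.4
position: [0.5805, -0.2765, 0.2336]
ee_rot: [-2.219, -2.219, 0.003]
force: [-0.5, 0.1, -3.4]
width: 0.607
gripper_force: 30.0
```

```bash
python3 -c "
from h import *
get_image('wrist');get_image('wrist');get_image('wrist')
weigh(12)
print(goto([.508,.109,.235],.12))"
```

```text
[ -0.15  -0.15  -2.81 -71.47 -32.79] [0.39 0.54 0.54 0.08 0.06] [ 0.5817 -0.2767  0.2361] 0.6102142836080516 18.15
[0.386, -0.074, 0.001, 0.0, 0.0, -0.12]
```

It reads 2.8 N, so it's light too and tin C is the heaviest. This one goes to the nearer mat slot.

Request:
{"api": "jog_arm", "payload": {"motion": [[[0.02,-0.004,0,0,0,-0.12,1],[0.05,-0.009,0,0,0,-0.12,1],[0.085,-0.016,0,0,0,-0.12,1],[0.125,-0.024,0,0,0,-0.12,1],[0.165,-0.032,0,0,0,-0.12,1],[0.205,-0.04,0,0,0,-0.12,1],[0.245,-0.047,0,0,0,-0.12,1],[0.285,-0.055,0,0,0,-0.12,1],[0.325,-0.062,0,0,0,-0.12,1],[0.36,-0.069,0,0,0,-0.12,1]]]}}

```text
clock: 18.98
position: [0.512, 0.0861, 0.2366]
ee_rot: [2.083, 2.351, 0.002]
force: [0.7, -0.1, -2.9]
width: 0.608
gripper_force: 30.0
```

Request:
{"api": "jog_arm", "payload": {"motion": [[[0.015,-0.003,0,0,0,0,1],[0.022,-0.004,0,0,0,0,1],[0.025,-0.004,0,0,0,0,1],[0.025,-0.004,0,0,0,0,1],[0.025,-0.004,0,0,0,0,1]]]}}

```text
clock: 19.4
position: [0.5063, 0.106, 0.236]
ee_rot: [2.086, 2.348, -0.001]
force: [0.1, -0.3, -1.3]
width: 0.606
gripper_force: 30.0
```

```bash
python3 -c "
from h import *
get_image('wrist');get_image('wrist')
wristlids(None,.096)
print(goto([.508,.109,.0531],.12),observe()['position'])"
```

```text
[280, 68, 69, 73, 3039] [313. 104.] [0.493 0.208 0.096]
[245, 238, 137, 57, 3749] [314. 274.] [0.511 0.063 0.096]
[239, 328, 150, 33, 4187] [313. 342.] [ 0.518 -0.005  0.096]
[0.003, 0.002, 0.183, -0.0, 0.0, -0.003] [0.50619014 0.10608774 0.23591417]
```

Request:
{"api": "jog_arm", "payload": {"motion": [[[0,0,0.03,0,0,0,1],[0,0,0.065,0,0,0,1],[0,0,0.1,0,0,0,1],[0,0,0.135,0,0,0,1],[0,0,0.16,0,0,0,1],[0,0,0.172,0,0,0,1],[0,0,0.178,0,0,0,1],[0,0,0.181,0,0,0,1],[0,0,0.181,0,0,0,1],[0,0,0.181,0,0,0,1]]]}}

```text
clock: 20.38
position: [0.5066, 0.1076, 0.056]
ee_rot: [2.084, 2.349, 0.002]
force: [-0.5, -0.7, -3.1]
width: 0.608
gripper_force: 30.0
```

Request:
{"api": "jog_arm", "payload": {"motion": [[[0,0,0.001,0,0,0,1],[0,0,0.002,0,0,0,1],[0,0,0.002,0,0,0,1],[0,0,0.002,0,0,0,1]]]}}

```text
clock: 20.72
position: [0.506, 0.1076, 0.0534]
ee_rot: [2.084, 2.35, 0.001]
force: [1.1, 0.8, -2.6]
width: 0.605
gripper_force: 30.0
```

Request:
{"api": "jog_arm", "payload": {"motion": [[[0,0,0.001,0,0,0,1],[0,0,0.001,0,0,0,1],[0,0,0.001,0,0,0,1],[0,0,0.001,0,0,0,1]]]}}

```text
clock: 21.05
position: [0.5061, 0.1077, 0.053]
ee_rot: [2.084, 2.35, 0.001]
force: [-1.6, -0.9, 9.5]
width: 0.607
gripper_force: 30.0
```

Touchdown. Releasing and going up.

Request:
{"api": "jog_arm", "payload": {"motion": [[[0,0,0,0,0,0,-1],[0,0,0,0,0,0,-1],[0,0,0,0,0,0,-1],[0,0,0,0,0,0,-1],[0,0,0,0,0,0,-1],[0,0,0,0,0,0,-1],[0,0,-0.03,0,0,0,-1],[0,0,-0.07,0,0,0,-1],[0,0,-0.11,0,0,0,-1],[0,0,-0.15,0,0,0,-1]]]}}

```text
clock: 21.88
position: [0.5051, 0.1077, 0.2036]
ee_rot: [-2.083, -2.35, 0.001]
force: [1.6, -0.3, -0.2]
width: 1.001
gripper_force: 0.0
```

```bash
python3 -c "
from h import *
get_image('wrist');get_image('wrist')
wristlids(None,.096)
print(goto([.562,-.087,.21],0))"
```

```text
[272, 64, 75, 81, 4695] [309. 104.] [0.493 0.207 0.096]
[274, 195, 69, 71, 3677] [308. 232.] [0.503 0.111 0.096]
[-0.2, 0.031, -0.005, 0.006, -0.001, 0.12]
```

Request:
{"api": "jog_arm", "payload": {"motion": [[[-0.2,0.031,-0.005,0,0,0.12,-1],[-0.2,0.031,-0.005,0,0,0.12,-1],[-0.2,0.031,-0.005,0,0,0.12,-1],[-0.2,0.031,-0.005,0,0,0.12,-1],[-0.2,0.031,-0.005,0,0,0.12,-1],[-0.2,0.031,-0.005,0,0,0.12,-1],[-0.2,0.031,-0.005,0,0,0.12,-1],[-0.2,0.031,-0.005,0,0,0.12,-1]]]}}

```text
clock: 22.7
position: [0.5597, -0.0865, 0.2059]
ee_rot: [-2.22, -2.22, 0.001]
force: [0.2, 0.3, -0.1]
width: 1.002
gripper_force: 0.0
```

```bash
python3 -c "
from h import *
get_image('wrist')
wristlids()
print(goto([.562,-.087,.063],0),observe()['position'])"
```

```text
[280, 202, 74, 72, 3991] [317. 238.] [ 0.562 -0.083  0.11 ]
[-0.002, 0.002, 0.144, -0.001, -0.001, 0.002] [ 0.55997043 -0.08540342  0.20652835]
```

Request:
{"api": "jog_arm", "payload": {"motion": [[[0,0.002,0.02,0,0,0,-1],[0,0.002,0.05,0,0,0,-1],[0,0.002,0.085,0,0,0,-1],[0,0.002,0.12,0,0,0,-1],[0,0.002,0.142,0,0,0,-1],[0,0.002,0.142,0,0,0,-1],[0,0.002,0.142,0,0,0,1],[0,0.002,0.142,0,0,0,1],[0,0.002,0.142,0,0,0,1],[0,0.002,0.142,0,0,0,1]]], "force": 40}}

```text
clock: 23.63
position: [0.5637, -0.0871, 0.0669]
ee_rot: [2.22, 2.22, 0.003]
force: [0.3, -0.1, -1.1]
width: 0.76
gripper_force: 0.0
```

Request:
{"api": "jog_arm", "payload": {"motion": [[[0,0,0,0,0,0,1],[0,0,0,0,0,0,1],[0,0,0,0,0,0,1],[0,0,0,0,0,0,1],[0,0,0,0,0,0,1]]]}}

```text
clock: 24.05
position: [0.5628, -0.0874, 0.0659]
ee_rot: [2.221, 2.22, 0.001]
force: [-2.4, -1.1, 6.4]
width: 0.604
gripper_force: 40.0
```

Request:
{"api": "jog_arm", "payload": {"motion": [[[0,0,-0.015,0,0,0,1],[0,0,-0.04,0,0,0,1],[0,0,-0.075,0,0,0,1],[0,0,-0.11,0,0,0,1],[0,0,-0.145,0,0,0,1],[0,0,-0.175,0,0,0,1],[0,0,-0.2,0,0,0,1],[0,0,-0.215,0,0,0,1],[0,0,-0.22,0,0,0,1],[0,0,-0.22,0,0,0,1]]]}}

```text
clock: 24.88
position: [0.5626, -0.0873, 0.2857]
ee_rot: [2.221, 2.22, 0.001]
force: [-0.4, -0.2, -5.4]
width: 0.605
gripper_force: 40.0
```

Request:
{"api": "jog_arm", "payload": {"motion": [[[0,0,0,0,0,0,1],[0,0,0,0,0,0,1],[0,0,0,0,0,0,1],[0,0,0,0,0,0,1],[0,0,0,0,0,0,1],[0,0,0,0,0,0,1]]]}}

```text
clock: 25.38
position: [0.5623, -0.0872, 0.2846]
ee_rot: [-2.221, -2.221, 0.001]
force: [0.2, 0.6, -4.2]
width: 0.606
gripper_force: 40.0
```

```bash
python3 -c "
from h import *
save('scene','scene2.png'); weigh(10)"
```

```text
[ 3.000e-02  0.000e+00 -4.920e+00 -6.047e+01 -3.431e+01] [0.45 0.35 0.44 0.04 0.02] [ 0.5625 -0.0872  0.2851] 0.6081742954832147 25.9333
```

View pics/scene2.png

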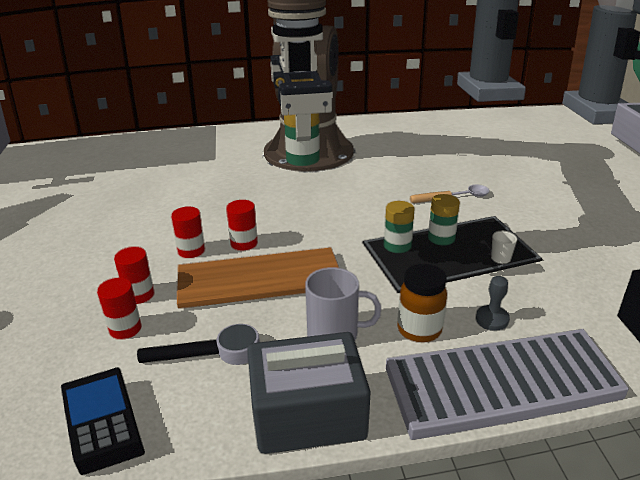

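The two lighter tins stand upright on the mat at about (399,228) and (444,220). The heaviest is held high and upright at about (302,138), reading 4.9 N, and nothing else has moved.

```bash
python3 -c "
from cell import sign_off
print(sign_off())"
```

```text
the job is handed in; nothing more can be done
None
```

The job is handed in, with no verdict returned: the heaviest tin (about 4.8 N) is held upright and still, its underside about 24 cm above the counter, and the two lighter ones (about 2 N and 2.8 N) stand upright on the mat.

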